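# Switch the vial diverter and feed the red vial

## Robot

A 7-joint arm with a two-finger parallel gripper is mounted at the origin on a cart in front of the work surface, level with it; the furniture and walls round the work are solid. World frame = base frame: x ahead of the robot, y to its left, z up, the work surface at z = 0. Lengths are in m, angles in rad, forces in N, time in s.
With the tool pointing down it reaches from about 0.4 to 0.9 m from the base axis. Payload 5.5 kg.
Tool frame: the origin (TCP) lies at the very end of the fingers, on their centre line; the grasp point (between the pads) lies 19 mm behind it; x points along the fingers, y is the direction in which the jaws open and shut, and the axes are right-handed (so a half turn about x gives the same grasp; the last joint's range is limited). The gripper opens to 85 mm and grips with 20 to 120 N. Pads are 22 mm wide; open, the fingers measure 114 mm over their backs; the gripper's body (76 mm by 85 mm) begins 54 mm behind the grasp point. The pads swing forward as they close: fully open they stand 13 mm farther back than shut.
Start: joints at [1.457, 0.501, -0.427, 1.55, 0.221, 1.138, -0.21], TCP at [0.239, -0.604, 0.231] pointing down, gripper open.
Joint ranges: [-2.88, 2.88], [-0.31, 2.03], [-1.54, 1.56], [0.2, 2.42], [-1.41, 4.55], [0.19, 2.02], [-2.57, 2.57]. Speed limits (rad/s): [2.57, 2.57, 3.14, 3.14, 3.14, 3.14, 3.14].

## Interface

Orientations are given as a unit quaternion [w, x, y, z].
In Python, from station import observe, snapshot, get_calibration, hand_in, search_frame, regions_of, pinpoint gives the robot as it stands.
- The arm moves only by the tool jog_arm, never from a script. Its argument "moves" is a list that holds one entry, the list of rows, each a list of 7 numbers: the finger opening in cm, from 0 to 8.54, then the shift along the tool's x, y, z in cm, then the turn, a rotation vector about the tool's x, y, z in degrees. In form: [[[hand, dx, dy, dz, wx, wy, wz], ...]]. A call has 1 to 12 rows; each row shifts and turns the commanded pose from where the row before left it, along the tool's axes as they then stand; what a row does not reach is not made up. A row lasts 1/12 s, in which the tool goes at most 41.7 mm and 7.16 degrees, less where a joint would pass 70% of its speed; a pose out of reach is approached as far as the arm can. A call with a gripper value outside its range is refused whole. The fingers move at their own pace and stop on an object; "newtons" is the grip in N (left out, the last holds). Time passes only in rows, so rows that do not move let the fingers close. It gives the time, the measured TCP pose, the force and the opening at its end, in the units of the state.
- observe(): the state, without advancing time (a new reading comes with each control period).
- snapshot(name): name is "scene" or "top" or "wrist"; returns the picture (420x560x3 uint8, red, green, blue); there is no depth.
- get_calibration(name): a dict with "intrinsics" (3x3 intrinsics, pixels), "world_to_cam" (4x4, takes a point from world to camera coordinates). Camera axes: x right, y down, z forward; pixel columns grow to the right and rows downward; lengths in m; the calibration is good to about 2 mm. The wrist camera is an equidistant fisheye: a pixel r from the principal point sees the ray r / f radians off the axis. A picture is of the moment at which its call begins: read the wrist's pose just before it. get_calibration takes no time and is no camera call; for the wrist camera it gives the pose at the moment of the call.
- hand_in(): hands the job in, once; it reports no verdict.
Trained networks look in the newest picture that a camera, given by its name, has taken for a name from the list of things; names that differ only in an ending like _2 or _b are one class to them, and where a whole thing is asked for, a point or a joint stands for the part that bears it (a point fixed in the world has none). Each returns a list of dicts, best first, with "confidence" (0 to 1); they miss things now and then, are a little off and sometimes report something else, mostly with a low value. They report only what shows in the picture. A call takes as long as a camera call.
- search_frame(query, camera): "uv" ([column, row] in pixels, amid what is visible of it).
- regions_of(query, camera): "mask" (420x560 bool, what is visible of it) and "uv" ([column, row] in pixels, amid what is visible of it).
- pinpoint(query, camera): "uv" ([column, row] in pixels: a listed point, or the origin of a listed thing).
The state is a dict: "clock": time; "joints": joint angles; "qd": joint speeds; "joint_torque": joint torques, N m; "tcp_pos": TCP position; "eef_rot": TCP orientation; "ft_force": force on the tool from outside, world axes, zero at the start; "ft_torque": the same for the moment, N m; "grip_width": opening from 0.0 (shut) to 1.0 (fully open).
Only numpy, scipy, OpenCV 4.12 (cv2) and the standard library are available. Lean on these libraries where they do the work, as an engineer would, in place of code of your own. Each camera call takes 0.05 s, during which the arm holds its last target. There are 200 camera calls.

## Task

The vial sorter's seesaw gate is tipped toward the left, white tray. Rock it fully over to the other side by pushing its rocker bar, and only then push the red-capped vial off its perch into the drop slot in the middle so that it rolls down the right-hand chute into the blue tray. Do not pick anything up, leave the green-capped vial lying on its perch, and do not disturb the things standing around.

Things in the scene. Friction and masses are not known exactly. Their poses are not given: they have to be found in the camera images.
- sorter: Fixed bench-top vial sorter, 76 deep x 430 wide x 143 mm high. Origin: on the bench under its middle; x points away from the robot, y left, z up. On top two grey perches with the drop slot between; under the slot, behind a clear front panel, the yellow gate plate (pivot along x, 90 mm up) sends a dropped vial down the chute on its low side. Its rocker bar is in front, at x = -98 mm.
- perch_left (a point): Middle of the nest on the left perch, on its surface, 139 mm up, 45 mm left of the slot centre. The polished perch runs from y = 18 to 75 mm and slopes 3 degrees down to its open outer end; panels at x = +-26 to +-30 mm edge it, 143 mm high. The vial leans on a 2 mm rib on its outer side; push it at mid height from outside, right over the slot's edge, or it rolls back.
- perch_right (a point): The same for the right perch, the mirror image, 45 mm right of the slot centre.
- gate_rocker (a joint): Tilt of the seesaw gate and its yellow rocker bar (one rigid part, on a shaft along x, 90 mm up). +0.32 = left end fully down (feeds the white tray), 0 = level, -0.32 = right end fully down (feeds the blue tray); hard stops at both. It starts at +0.2 to +0.32. The pivot is a little stiff: it takes about 0.5 N at a pad, and stays where it is left.
- pad_left (a point): Top centre of the round black press pad (28 mm diameter, 8 mm thick) on the left end of the rocker bar, 70 mm from the pivot and 68 mm in front of the clear panel. Nothing below or above it.
- pad_right (a point): The same on the right end, which is raised at the start. At the right-down stop the top of this pad is about 73 mm above the bench; at the left-down stop about 117 mm.
- vial_red_centre (a point): Centre of the red-capped glass vial (22 mm diameter, 46 mm long, about 15 g) lying along the sorter's x with its cap toward the robot, on the left or the right perch (they are swapped at random), 150 mm above the bench.
- vial_green_centre (a point): Centre of the green-capped vial, same size, on the other perch. To be left there.
- slot (a point): Centre of the mouth of the drop slot, 140 mm above the bench, level with the perches' inner ends; 36 mm wide in the sorter's y, 52 mm in its x.
- blue_tray (a point): Centre of the inner floor of the blue catch tray at the right end of the sorter (inside 70 x 118 mm, walls 38 mm high); fixed to the sorter.
- white_tray (a point): The same for the white catch tray at the left end.
- pot: Loose bystander: sample pot with orange cap, 31 mm diameter, 74 mm high, origin at its underside.
- wash_bottle: Loose bystander: small white bottle with a dark red band, 42 mm diameter, 92 mm high, origin at its underside.
- lab_timer: Loose bystander: white kitchen-style lab timer, 62 x 66 x 19 mm, origin at its underside.

How it is judged:
By the outcome, as a careful person would: the job done as asked, in the order asked, and still so for the second after the job is handed in, with the robot touching nothing.
It also fails if it takes over 45 s, if anything falls off the work surface, if the arm or the gripper's body presses on something with over 40 N, if the wrist force passes 120 N, or if a joint passes its speed limit or range.

## Working session

There is one attempt and no reset: what is moved stays moved. The work goes in short steps, Python scripts to look and compute and a tool call to move; the robot and the scene stay as the last step left them, time stands still between calls to the robot, and variables do not carry over. Pictures are saved under pics/ and viewed, about 8 in all and at most 12, crops included, and the job is handed in when it is done.

Besides the shell and the picture viewer there is one more tool, called by a JSON object that holds its "method" and its "body". jog_arm: Moves the arm, as the interface text tells. Its arguments: {"type":"object","properties":{"moves":{"type":"array","items":{"type":"array","items":{"type":"array","items":{"type":"number"}}}},"newtons":{"type":"number"}},"required":["moves"]}

```bash
mkdir -p pics
cat > h.py <<'E'
import numpy as np, cv2
from station import *
def save(n,f):
    im=snapshot(n); cv2.imwrite('pics/'+f,im[:,:,::-1]); return im
def ray(n,uv):
    c=get_calibration(n);K=np.array(c["intrinsics"]);T=np.array(c["world_to_cam"])
    d=np.linalg.inv(K)@[uv[0],uv[1],1]; R=T[:3,:3]
    return -R.T@T[:3,3], R.T@d
def atz(n,uv,z):
    o,d=ray(n,uv); return o+d*(z-o[2])/d[2]
def tri(uv1,uv2):
    o1,d1=ray("scene",uv1);o2,d2=ray("top",uv2)
    s=np.linalg.lstsq(np.c_[d1,-d2],o2-o1,rcond=None)[0]
    a=o1+s[0]*d1;b=o2+s[1]*d2
    return (a+b)/2,np.linalg.norm(a-b)
E
python3 - <<'E'
from h import *
np.set_printoptions(precision=4,suppress=True)
save("scene","s0.png");save("top","t0.png")
print(observe()['eef_rot'],observe()['clock'])
for n in "sorter perch_left perch_right pad_left pad_right vial_red_centre vial_green_centre slot blue_tray white_tray pot wash_bottle lab_timer".split():
    a=pinpoint(n,"scene")[:2];b=pinpoint(n,"top")[:2]
    print(n,[(np.round(x['uv']),round(x['confidence'],2)) for x in a],[(np.round(x['uv']),round(x['confidence'],2)) for x in b], tri(a[0]['uv'],b[0]['uv']) if a and b else '')
E
```

```text
[-0.1318 -0.6945 -0.1331  0.6947] 0.1
sorter [(array([266., 248.]), 0.86)] [(array([282., 207.]), 0.73)] (array([0.5765, 0.0014, 0.0022]), np.float64(0.01253717540505019))
perch_left [(array([257., 223.]), 0.58)] [(array([272., 184.]), 0.58)] (array([0.5738, 0.0364, 0.1502]), np.float64(0.006281890314014182))
perch_right [(array([280., 209.]), 0.69)] [(array([302., 194.]), 0.85), (array([189., 213.]), 0.71)] (array([ 0.5899, -0.0591,  0.1256]), np.float64(0.013294065243147937))
pad_left [(array([281., 262.]), 0.75)] [(array([254., 215.]), 0.7), (array([271., 184.]), 0.43)] (array([0.4794, 0.0512, 0.074 ]), np.float64(0.0009901127124308006))
pad_right [(array([300., 218.]), 0.67), (array([312., 228.]), 0.57)] [(array([291., 227.]), 0.55)] (array([ 0.4998, -0.0744,  0.1228]), np.float64(0.03178908814139664))
vial_red_centre [(array([281., 205.]), 0.6)] [(array([297., 196.]), 0.53), (array([273., 184.]), 0.19)] (array([ 0.5718, -0.0531,  0.1539]), np.float64(0.001309758458080469))
vial_green_centre [(array([259., 227.]), 0.58), (array([282., 265.]), 0.18)] [(array([272., 186.]), 0.62)] 
[... 285 characters left out ...]
 224.]), 0.86)] (array([ 0.5782, -0.1546,  0.0051]), np.float64(0.009185161810380921))
white_tray [(array([233., 282.]), 0.59), (array([280., 204.]), 0.59)] [(array([244., 188.]), 0.64)] (array([ 0.5722,  0.1499, -0.0038]), np.float64(0.00856645179126314))
pot [(array([248., 350.]), 0.72)] [(array([185., 210.]), 0.58)] (array([0.3978, 0.2749, 0.0159]), np.float64(0.007498502038435038))
wash_bottle [(array([323., 168.]), 0.7)] [(array([399., 237.]), 0.47)] (array([ 0.6643, -0.389 ,  0.0031]), np.float64(0.009287056556692593))
lab_timer [(array([382., 218.]), 0.65)] [(array([346., 300.]), 0.89), (array([243., 184.]), 0.42)] (array([ 0.388 , -0.3287, -0.001 ]), np.float64(0.005320345961847229))
```

Run:
```python
import cv2
a=cv2.imread('pics/s0.png')[130:380,180:420];b=cv2.imread('pics/t0.png')[140:330,160:430]
cv2.imwrite('pics/s1.png',cv2.resize(a,None,fx=2.4,fy=2.4,interpolation=2)) 
cv2.imwrite('pics/t1.png',cv2.resize(b,None,fx=2.9,fy=2.9,interpolation=2))
```

```text
(no output)
```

View pics/s1.png

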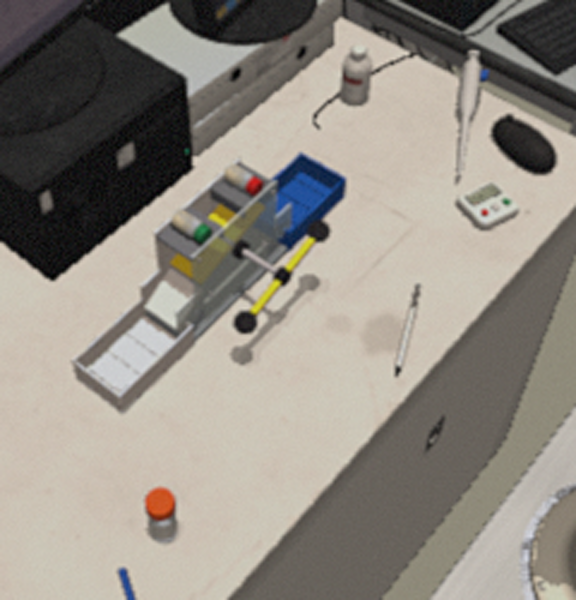

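View pics/t1.png

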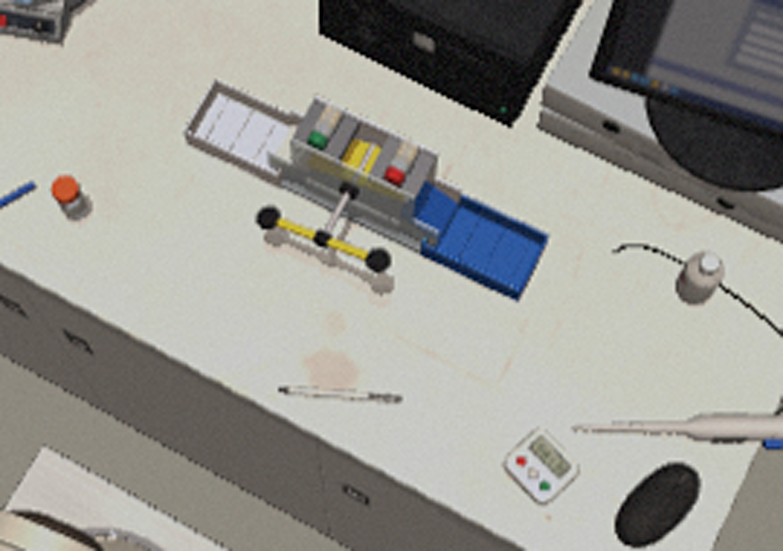

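The scene crop shows the red vial on the right perch and the green vial on the left. The right pad is raised, at scene px (312,226) and top px (290,229). The left pad is at scene (282,264) and top (252,215). The pot, bottle and timer are well clear. Next I fit the sorter pose.

```bash
cat > fit.py <<'E'
from h import *
from scipy.optimize import least_squares
np.set_printoptions(precision=4,suppress=True)
S=lambda u,v:(u/2.4+180-.3,v/2.4+130-.3); Tt=lambda u,v:(u/2.9+160-.3,v/2.9+140-.3)
C={n:get_calibration(n) for n in("scene","top")}
def proj(n,p):
    T=np.array(C[n]["world_to_cam"]);q=np.array(C[n]["intrinsics"])@(T[:3,:3]@p+T[:3,3]);return q[:2]/q[2]
pad=lambda s,th:np.array([-.098,s*.07*np.cos(th)-.005*np.sin(-th)*1,.09-s*.07*np.sin(th)+.005*np.cos(th)])
obs=[("scene",'pl',S(245,319)),("scene",'pr',S(318,229)),("top",'pl',Tt(268,216)),("top",'pr',Tt(377,258)),
("scene",(0,-.153,.004),(302,219)),("top",(0,-.153,.004),(324,224)),("scene",(0,.153,.004),(233,282)),("top",(0,.153,.004),(244,188)),
("scene",(-.018,-.045,.15),S(254,185)),("scene",(-.018,.045,.15),S(203,231)),("top",(-.018,-.045,.15),Tt(396,174)),("top",(-.018,.045,.15),Tt(318,138)),
("scene",(0,-.045,.15),(281,205)),("top",(0,-.045,.15),(297,196)),("scene",(0,.045,.15),(259,227)),("top",(0,.045,.15),(272,186)),("scene",(0,0,0),(266,248)),("top",(0,0,0),(282,207))]
def W(p,l): c,s=np.cos(p[2]),np.sin(p[2]);l=np.asarray(l,float);return np.array([p[0]+c*l[0]-s*l[1],p[1]+s*l[0]+c*l[1],l[2]])
def res(p):
    return np.concatenate([proj(n,W(p,pad(1,p[3]) if l=='pl' else pad(-1,p[3]) if l=='pr' else l))-uv for n,l,uv in obs])
if __name__=="__main__":
    r=least_squares(res,[.576,0,0,.3],loss='soft_l1');print(r.x,np.sqrt(np.diag(np.linalg.inv(r.jac.T@r.jac))));print(res(r.x).reshape(-1,2).round(1).tolist())
    for n,l in dict(padr=pad(-1,r.x[3]),padr_down=pad(-1,-.32),red=(0,-.045,.15),slot=(0,0,.14)).items():print(n,W(r.x,l))
    o=observe();print(o['tcp_pos'],o['eef_rot'],o['clock'])
    from scipy.spatial.transform import Rotation as R
    q=o['eef_rot'];print(R.from_quat([q[1],q[2],q[3],q[0]]).as_matrix())
E
python3 fit.py
```

```text
[ 0.5743 -0.0079  0.0426  0.2398] [0.0011 0.0012 0.0118 0.0638]
[[-0.2, 1.3], [-0.3, 0.7], [-0.7, 0.7], [0.2, 0.8], [-0.6, -2.2], [2.0, 1.5], [3.2, -1.5], [0.2, -0.0], [-0.9, 1.1], [-0.6, 1.4], [-1.3, 0.6], [-0.5, 1.2], [-1.4, -0.0], [0.5, -0.5], [-0.4, -2.8], [-0.5, -2.3], [4.8, -0.4], [2.5, -0.1]]
padr [ 0.4792 -0.0788  0.1115]
padr_down [ 0.4793 -0.08    0.0727]
red [ 0.5762 -0.0528  0.15  ]
slot [ 0.5743 -0.0079  0.14  ]
[ 0.2392 -0.6044  0.2313] [ 0.1325  0.6946  0.1324 -0.6946] 1.4
[[ 0.0001  0.368  -0.9298]
 [-0.     -0.9298 -0.368 ]
 [-1.      0.0001 -0.0001]]
```

{"method": "jog_arm", "body": {"moves": [[[0, 0, 0, 0, 6.4, 0, 0], [0, 0, 0, 0, 6.4, 0, 0], [0, 0, 0, 0, 6.4, 0, 0], [0, 0, -2.8, -1.4, 0, 0, 0], [0, 0, -2.8, -1.4, 0, 0, 0], [0, 0, -2.8, -1.4, 0, 0, 0], [0, 0, -2.8, -1.4, 0, 0, 0], [0, 0, -2.8, -1.4, 0, 0, 0], [0, 0, -2.8, -1.4, 0, 0, 0], [0, 0, -2.8, -1.4, 0, 0, 0], [0, 0, -2.8, -1.4, 0, 0, 0], [0, 0, -2.8, -1.4, 0, 0, 0]]]}}

```text
clock: 2.4
tcp_pos: [0.3551, -0.346, 0.2316]
eef_rot: [0.015, 0.707, 0.015, -0.707]
ft_force: [0.8, -0.5, 0.6]
grip_width: 0.001
```

{"method": "jog_arm", "body": {"moves": [[[0, 0, -2.8, -1.4, 0, 0, 0], [0, 0, -2.8, -1.4, 0, 0, 0], [0, 0, -2.8, -1.4, 0, 0, 0], [0, 0, -2.8, -1.4, 0, 0, 0], [0, 0, -2.8, -1.4, 0, 0, 0], [0, 0, -2.8, -1.4, 0, 0, 0], [0, 0, -2.8, -1.4, 0, 0, 0], [0, 0, -2.0, -1.4, 0, 0, 0], [0, 2, 0, 0, 0, 0, 0], [0, 2, 0, 0, 0, 0, 0], [0, 0, 0, 0, 0, 0, 0], [0, 0, 0, 0, 0, 0, 0]]]}}

```text
clock: 3.4
tcp_pos: [0.4566, -0.1266, 0.1908]
eef_rot: [-0.014, -0.706, -0.015, 0.708]
ft_force: [0.0, 0.4, 0.6]
grip_width: -0.001
```

Run:
```python
from h import *
im=save("wrist","w0.png")
c=get_calibration("wrist");K=np.array(c["intrinsics"]);T=np.array(c["world_to_cam"])
print(K.round(1).tolist(), (-T[:3,:3].T@T[:3,3]).round(3))
def rw(uv,z):
    x=(np.array(uv)-K[:2,2])/np.diag(K)[:2];r=np.hypot(*x);d=np.r_[np.sin(r)*x/r,np.cos(r)];R=T[:3,:3]
    o=-R.T@T[:3,3];d=R.T@d;return o+d*(z-o[2])/d[2]
for n,z in dict(pad_right=.112,pad_left=.076,vial_red_centre=.15,vial_green_centre=.15,slot=.14,perch_right=.139).items():
    for a in pinpoint(n,"wrist")[:2]: print(n,np.round(a['uv']),round(a['confidence'],2),rw(a['uv'],z).round(4))
```

```text
[[325.2, 0.0, 283.5], [0.0, 325.2, 209.2], [0.0, 0.0, 1.0]] [ 0.542 -0.123  0.334]
pad_right [215. 189.] 0.94 [ 0.4777 -0.076   0.112 ]
pad_left [ 83. 177.] 0.82 [0.4762 0.0622 0.076 ]
vial_red_centre [168.  43.] 0.58 [ 0.5757 -0.0554  0.15  ]
vial_green_centre [42. 62.] 0.76 [0.5761 0.0407 0.15  ]
vial_green_centre [511.  35.] 0.74 [ 0.6048 -0.2693  0.15  ]
slot [103.  52.] 0.6 [ 0.5765 -0.0048  0.14  ]
```

View pics/w0.png

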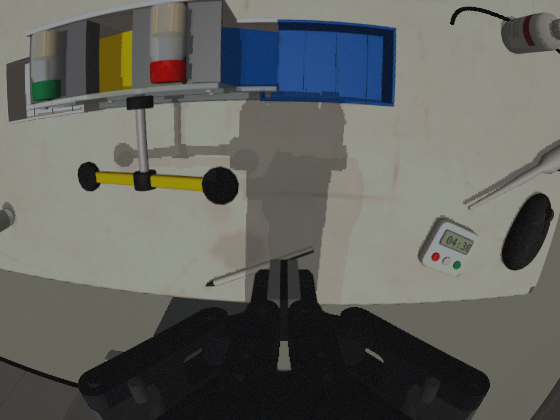

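The wrist view shows the right pad at px (220,185), the red vial at (168,43) and the green one at (42,62). This agrees with the fit to about 3 mm. Moving above the pad, then pressing.

{"method": "jog_arm", "body": {"moves": [[[0, 0, -2.3, -1.2, 0, 0, 0], [0, 0, -2.3, -1.2, 0, 0, 0], [0, 2.5, 0, 0, 0, 0, 0], [0, 2.5, 0, 0, 0, 0, 0], [0, 1.5, 0, 0, 0, 0, 0], [0, 1, 0, 0, 0, 0, 0], [0, 1, 0, 0, 0, 0, 0], [0, 1, 0, 0, 0, 0, 0], [0, 1, 0, 0, 0, 0, 0], [0, 0.5, 0, 0, 0, 0, 0], [0, 0, 0, 0, 0, 0, 0], [0, 0, 0, 0, 0, 0, 0]]]}}

```text
clock: 4.75
tcp_pos: [0.4796, -0.0798, 0.0813]
eef_rot: [-0.015, -0.707, -0.015, 0.707]
ft_force: [0.4, 0.2, -0.5]
grip_width: 0.0
```

{"method": "jog_arm", "body": {"moves": [[[0, 0.4, 0, 0, 0, 0, 0], [0, 0.3, 0, 0, 0, 0, 0], [0, 0.2, 0, 0, 0, 0, 0], [0, 0.1, 0, 0, 0, 0, 0], [0, 0, 0, 0, 0, 0, 0], [0, 0, 0, 0, 0, 0, 0]]]}}

```text
clock: 5.25
tcp_pos: [0.4805, -0.0799, 0.0737]
eef_rot: [0.016, 0.707, 0.014, -0.706]
ft_force: [-6.5, 1.2, 26.3]
grip_width: -0.001
```

{"method": "jog_arm", "body": {"moves": [[[0, -0.5, 0, 0, 0, 0, 0], [0, -2, 0, 0, 0, 0, 0], [0, -3, 0, 0, 0, 0, 0], [0, -3, 0, 0, 0, 0, 0], [0, -3, 0, 0, 0, 0, 0], [0, -2, 0, 1.5, 0, 0, 0], [0, 0, 2, 2, 0, 0, 0], [0, 0, 2.5, 0, 0, 0, 0], [0, 0, 0, 0, 0, 0, 0]]]}}

```text
clock: 6.0
tcp_pos: [0.4457, -0.1316, 0.2069]
eef_rot: [0.014, 0.707, 0.011, -0.707]
ft_force: [0.6, -1.2, -0.1]
grip_width: 0.0
```

```bash
cat >> h.py <<'E'
def wrist(D,f):
    im=save("wrist",f)
    c=get_calibration("wrist");K=np.array(c["intrinsics"]);T=np.array(c["world_to_cam"])
    def rw(uv,z):
        x=(np.array(uv)-K[:2,2])/np.diag(K)[:2];r=np.hypot(*x);d=np.r_[np.sin(r)*x/r,np.cos(r)];R=T[:3,:3]
        o=-R.T@T[:3,3];d=R.T@d;return o+d*(z-o[2])/d[2]
    for n,z in D.items():
        for a in pinpoint(n,"wrist")[:2]: print(n,np.round(a['uv']),round(a['confidence'],2),rw(a['uv'],z).round(4))
E
python3 - <<'E'
from h import *
wrist(dict(pad_right=.073,pad_left=.117,vial_red_centre=.15,vial_green_centre=.15,slot=.14),"w1.png")
save("scene","s2.png")
for n in("pad_left","pad_right"): print(n,[(np.round(x['uv']),round(x['confidence'],2)) for x in pinpoint(n,"scene")[:2]])
from fit import *
for th in(.24,-.32):
  for s in(1,-1):print(th,s,proj("scene",W([.5755,-.007,.025],pad(s,th))))
a=cv2.imread('pics/s2.png')[170:320,190:390];b=cv2.imread('pics/w1.png')
cv2.imwrite('pics/c2.png',np.vstack([cv2.resize(a,(400,300),interpolation=2),cv2.resize(b,(400,300))]))
E
```

```text
pad_right [224. 158.] 0.58 [ 0.4799 -0.0759  0.073 ]
pad_left [ 68. 173.] 0.81 [0.476  0.0564 0.117 ]
vial_red_centre [167.  33.] 0.65 [ 0.5744 -0.0518  0.15  ]
vial_green_centre [52. 50.] 0.83 [0.5751 0.041  0.15  ]
slot [112.  40.] 0.74 [ 0.5763 -0.0059  0.14  ]
pad_left [(array([281., 256.]), 0.69)]
pad_right [(array([310., 236.]), 0.68)]
0.24 1 [280.2822 264.0575]
0.24 -1 [311.3006 226.3057]
-0.32 1 [281.1751 254.5534]
-0.32 -1 [310.9526 234.782 ]
```

View pics/c2.png

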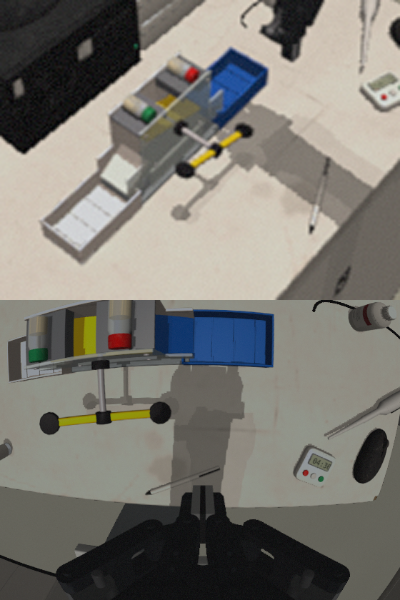

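Both pads match the −0.32 stop: left pad up and right pad down in the scene image. Both vials are still on their perches, red at (0.575,−0.053). Moving to the outside of the red vial.

{"method": "jog_arm", "body": {"moves": [[[0, 0, -0.4, -2.6, 0, 0, 0], [0, 0, -0.4, -2.6, 0, 0, 0], [0, 0, -0.4, -2.6, 0, 0, 0], [0, 0, -0.4, -2.6, 0, 0, 0], [0, 0, -0.4, -2.6, 0, 0, 0], [0, 2, 0, 0, 0, 0, 0], [0, 2, 0, 0, 0, 0, 0], [0, 1.5, 0, 0, 0, 0, 0], [0, 0, 0, 0, 0, 0, 0], [0, 0, 0, 0, 0, 0, 0]]]}}

```text
clock: 7.28
tcp_pos: [0.5748, -0.1003, 0.1505]
eef_rot: [-0.015, -0.706, -0.015, 0.708]
ft_force: [-0.1, 0.1, 0.2]
grip_width: 0.002
```

{"method": "jog_arm", "body": {"moves": [[[0, 0.6, 0, 0, 0, 0, 0], [0, 0, -0.8, 0, 0, 0, 0], [0, 0, -0.8, 0, 0, 0, 0], [0, 0, -0.3, 0, 0, 0, 0], [0, 0, -0.3, 0, 0, 0, 0], [0, 0, -0.3, 0, 0, 0, 0], [0, 0, -0.3, 0, 0, 0, 0], [0, 0, -0.3, 0, 0, 0, 0], [0, 0, -0.3, 0, 0, 0, 0], [0, 0, -0.3, 0, 0, 0, 0], [0, 0, -0.3, 0, 0, 0, 0], [0, 0, -0.3, 0, 0, 0, 0]]]}}

```text
clock: 8.28
tcp_pos: [0.5737, -0.0577, 0.1453]
eef_rot: [-0.015, -0.707, -0.015, 0.707]
ft_force: [-0.1, -0.4, 0.2]
grip_width: -0.002
```

{"method": "jog_arm", "body": {"moves": [[[0, 0, -0.3, 0, 0, 0, 0], [0, 0, -0.3, 0, 0, 0, 0], [0, 0, -0.3, 0, 0, 0, 0], [0, 0, -0.3, 0, 0, 0, 0], [0, 0, -0.3, 0, 0, 0, 0], [0, 0, -0.3, 0, 0, 0, 0], [0, 0, 0, 0, 0, 0, 0], [0, 0, 0, 0, 0, 0, 0]]]}}

```text
clock: 8.95
tcp_pos: [0.573, -0.0397, 0.1453]
eef_rot: [0.015, 0.707, 0.015, -0.707]
ft_force: [-0.3, -0.0, -0.1]
grip_width: -0.0
```

Run:
```python
from h import *
wrist(dict(vial_red_centre=.02,vial_green_centre=.15),"w3.png")
save("scene","s3.png");
a=cv2.imread('pics/s3.png')[170:320,190:390];b=cv2.imread('pics/w3.png')
cv2.imwrite('pics/c3.png',np.vstack([cv2.resize(a,(400,300),interpolation=2),cv2.resize(b,(400,300))]))
```

```text
vial_red_centre [268. 238.] 0.66 [ 0.5368 -0.0273  0.02  ]
vial_green_centre [137. 267.] 0.84 [0.5742 0.037  0.15  ]
vial_green_centre [222. 262.] 0.64 [ 0.5813 -0.0091  0.15  ]
```

View pics/c3.png

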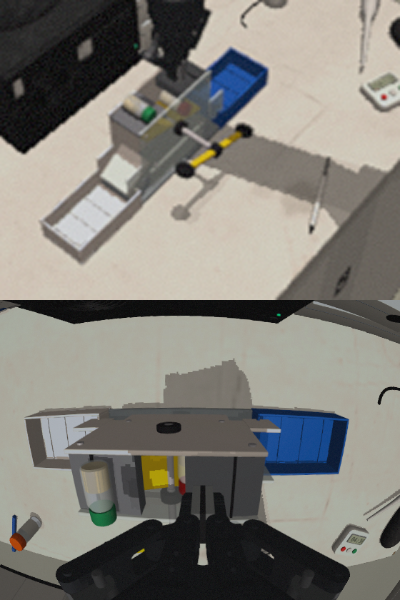

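The red vial is off the perch and down in the slot (wrist px ~(268,238)); the green vial is still in place. Backing off and looking again.

{"method": "jog_arm", "body": {"moves": [[[0, -0.5, 0.5, 0, 0, 0, 0], [0, -2, 0.5, 0, 0, 0, 0], [0, -2.5, 0, 0, 0, 0, 0], [0, -2, 1, 2.5, 0, 0, 0], [0, 0, 2.5, 3, 0, 0, 0], [0, 0, 2.5, 3, 0, 0, 0], [0, 0, 2.5, 3, 0, 0, 0], [0, 0, 0, 2.5, 0, 0, 0], [0, 0, 0, 0, 0, 0, 0], [0, 0, 0, 0, 0, 0, 0]]]}}

```text
clock: 9.98
tcp_pos: [0.436, -0.1421, 0.2159]
eef_rot: [0.014, 0.707, 0.013, -0.707]
ft_force: [1.1, -0.1, 0.5]
grip_width: 0.002
```

Run:
```python
from h import *
wrist(dict(vial_red_centre=.02,vial_green_centre=.15,pad_left=.117,pad_right=.073),"w4.png")
save("scene","s4.png");
for n in("pad_left","pad_right","vial_red_centre","vial_green_centre"): print(n,[(np.round(x['uv']),round(x['confidence'],2)) for x in pinpoint(n,"scene")[:2]])
a=cv2.imread('pics/s4.png')[170:320,190:390];b=cv2.imread('pics/w4.png')
cv2.imwrite('pics/c4.png',np.vstack([cv2.resize(a,(400,300),interpolation=2),cv2.resize(b,(400,300))]))
```

```text
vial_red_centre [169.  49.] 0.21 [ 0.578  -0.0139  0.02  ]
vial_green_centre [49. 43.] 0.92 [0.575  0.0416 0.15  ]
vial_green_centre [ 66. 158.] 0.28 [0.4839 0.0272 0.15  ]
pad_left [ 64. 160.] 0.62 [0.4763 0.0552 0.117 ]
pad_right [216. 146.] 0.84 [ 0.4799 -0.0785  0.073 ]
pad_left [(array([282., 255.]), 0.75)]
pad_right [(array([309., 235.]), 0.71)]
vial_red_centre [(array([278., 219.]), 0.61)]
vial_green_centre [(array([259., 224.]), 0.57)]
```

View pics/c4.png

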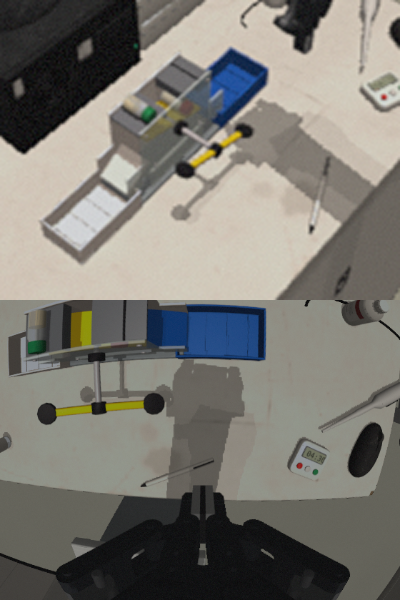

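The red vial isn't in the tray yet and the scene detector puts it at (278,219), inside the housing. I'll wait half a second and zoom in.

{"method": "jog_arm", "body": {"moves": [[[0, 0, 0, 0, 0, 0, 0], [0, 0, 0, 0, 0, 0, 0], [0, 0, 0, 0, 0, 0, 0], [0, 0, 0, 0, 0, 0, 0], [0, 0, 0, 0, 0, 0, 0], [0, 0, 0, 0, 0, 0, 0]]]}}

```text
clock: 10.98
tcp_pos: [0.437, -0.1407, 0.2153]
eef_rot: [0.015, 0.707, 0.015, -0.707]
ft_force: [0.7, 0.9, 0.4]
grip_width: 0.002
```

Run:
```python
from h import *
from fit import proj,W
for n in("scene","top","wrist"):
    save(n,n+"5.png");print(n,[(np.round(x['uv']),round(x['confidence'],2)) for x in pinpoint("vial_red_centre",n)[:3]])
P=[.5755,-.007,.025]
for y in(-.153,-.12,-.09,-.05,-.02):
  for z in(.02,.05,.08,.1): print(y,z,proj("scene",W(P,(0,y,z))).round(0),proj("top",W(P,(0,y,z))).round(0))
a=cv2.imread('pics/scene5.png')[185:275,225:325];b=cv2.imread('pics/top5.png')[165:255,240:360]
cv2.imwrite('pics/c5.png',np.hstack([cv2.resize(a,(390,400),interpolation=2),cv2.resize(b,(400,400),interpolation=2)]))
```

```text
scene [(array([277., 220.]), 0.59)]
top [(array([186., 213.]), 0.53)]
wrist [(array([492.,  21.]), 0.28)]
-0.153 0.02 [302. 214.] [326. 224.]
-0.153 0.05 [302. 207.] [327. 221.]
-0.153 0.08 [302. 201.] [327. 218.]
-0.153 0.1 [302. 196.] [328. 216.]
-0.12 0.02 [295. 220.] [317. 220.]
-0.12 0.05 [295. 214.] [317. 217.]
-0.12 0.08 [296. 207.] [318. 214.]
-0.12 0.1 [296. 202.] [318. 211.]
-0.09 0.02 [289. 226.] [309. 216.]
-0.09 0.05 [289. 219.] [309. 213.]
-0.09 0.08 [289. 213.] [309. 209.]
-0.09 0.1 [289. 208.] [310. 207.]
-0.05 0.02 [281. 233.] [298. 211.]
-0.05 0.05 [281. 227.] [298. 207.]
-0.05 0.08 [281. 220.] [298. 204.]
-0.05 0.1 [281. 216.] [298. 202.]
-0.02 0.02 [274. 239.] [290. 207.]
-0.02 0.05 [274. 233.] [290. 204.]
-0.02 0.08 [274. 226.] [290. 200.]
-0.02 0.1 [274. 222.] [290. 198.]
```

View pics/c5.png

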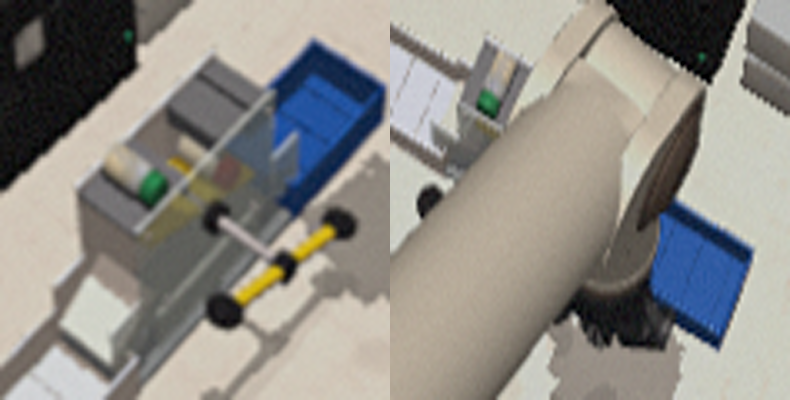

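The red vial is at rest inside the housing at scene px (279,221), which puts it at about y≈−0.03, z≈0.095. That is on the gate plate, not moving. I need a close look down the slot from the wrist camera.

{"method": "jog_arm", "body": {"moves": [[[0, 0, -2.5, -1.2, 0, 0, 0], [0, 0, -2.5, -1.2, 0, 0, 0], [0, 0, -2.5, -1.2, 0, 0, 0], [0, 0, -2.5, -1.2, 0, 0, 0], [0, 0, -2.5, -1.0, 0, 0, 0], [0, 0, 0, 0, 0, 0, 0], [0, 0, 0, 0, 0, 0, 0]]]}}

```text
clock: 11.87
tcp_pos: [0.4901, -0.0115, 0.2154]
eef_rot: [0.016, 0.707, 0.016, -0.707]
ft_force: [-0.2, -0.2, -0.0]
grip_width: -0.002
```

Run:
```python
from h import *
wrist(dict(vial_red_centre=.094,vial_green_centre=.15,slot=.14,pad_left=.117,pad_right=.073),"w6.png")
b=cv2.imread('pics/w6.png')
cv2.imwrite('pics/c6.png',cv2.resize(b[90:340,110:460],(784,560),interpolation=2))
```

```text
vial_green_centre [211. 102.] 0.64 [0.5719 0.0372 0.15  ]
slot [281.  98.] 0.56 [ 0.5752 -0.0075  0.14  ]
pad_left [204. 223.] 0.75 [0.4757 0.0517 0.117 ]
pad_right [358. 209.] 0.68 [ 0.4784 -0.0834  0.073 ]
pad_right [211. 100.] 0.17 [0.5731 0.0543 0.073 ]
```

View pics/c6.png

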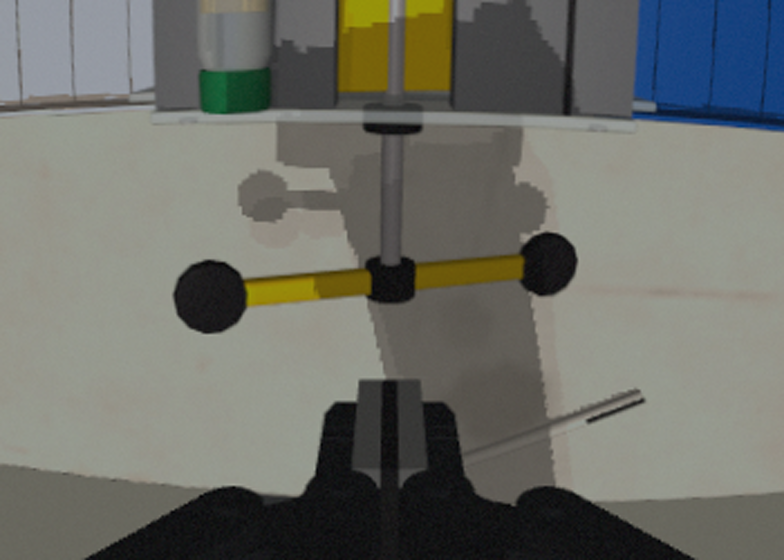

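Run:
```python
from h import *
from fit import proj,W
save("scene","s7.png");print([(np.round(x['uv'],1),round(x['confidence'],2)) for x in pinpoint("vial_red_centre","scene")[:3]])
for f in("s3","s4","scene5","s7"):
    im=cv2.imread(f'pics/{f}.png').astype(int)[195:245,260:310];b,g,r=im[...,0],im[...,1],im[...,2]
    m=(r-g>35)&(abs(g-b)<40);v,u=np.nonzero(m);print(f,m.sum(),u.mean()+260 if m.any() else 0,v.mean()+195 if m.any() else 0)
P=[.5755,-.007,.025]
for y in(-.02,-.03,-.04,-.05,-.06,-.07):
    z=.09+y*np.tan(.32)+.014;print(y,round(z,3),proj("scene",W(P,(-.018,y,z))).round(1),proj("scene",W(P,(0,y,z))).round(1))
a=cv2.imread('pics/s7.png')[185:275,235:325]
cv2.imwrite('pics/c7.png',cv2.resize(a,(590,590),interpolation=cv2.INTER_CUBIC))
```

```text
[(array([278.6, 216.8]), 0.4)]
s3 0 0 0
s4 0 0 0
scene5 0 0 0
s7 0 0 0
-0.02 0.097 [278.7 225.6] [273.9 222.6]
-0.03 0.094 [281.  224.3] [276.2 221.3]
-0.04 0.091 [283.2 223. ] [278.4 220. ]
-0.05 0.087 [285.4 221.7] [280.6 218.8]
-0.06 0.084 [287.6 220.5] [282.8 217.5]
-0.07 0.081 [289.7 219.2] [285.  216.3]
```

View pics/c7.png

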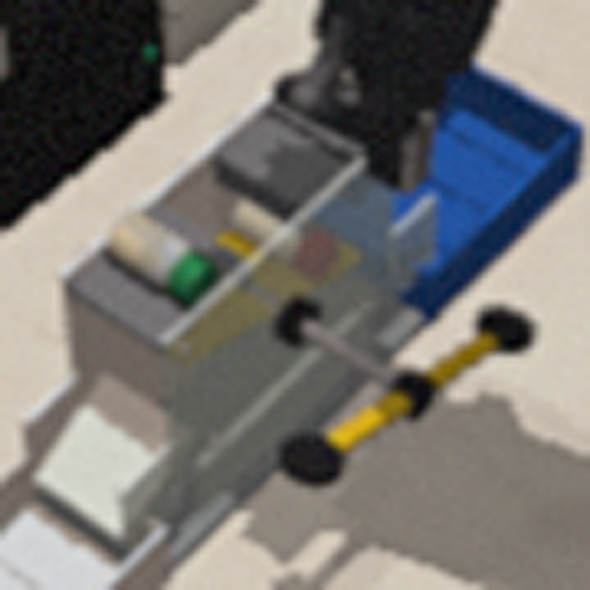

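The red vial is lying straight on the gate plate, cap at px (283.5,224), so local y≈−40 mm. It has not moved over about 2 s. The gate may be slightly short of its stop, so I'll press the right pad again, a bit further out, and see if it gives.

{"method": "jog_arm", "body": {"moves": [[[0, 0, 2.5, 0.5, 0, 0, 0], [0, 0, 2.5, 0.5, 0, 0, 0], [0, 0, 2.1, 0.4, 0, 0, 0], [0, 3, 0, 0, 0, 0, 0], [0, 3, 0, 0, 0, 0, 0], [0, 3, 0, 0, 0, 0, 0], [0, 3, 0, 0, 0, 0, 0], [0, 1.2, 0, 0, 0, 0, 0], [0, 0.4, 0, 0, 0, 0, 0], [0, 0, 0, 0, 0, 0, 0], [0, 0, 0, 0, 0, 0, 0]]]}}

```text
clock: 13.18
tcp_pos: [0.4798, -0.085, 0.0805]
eef_rot: [0.015, 0.708, 0.015, -0.706]
ft_force: [0.9, 0.0, 0.3]
grip_width: -0.0
```

{"method": "jog_arm", "body": {"moves": [[[0, 0.3, 0, 0, 0, 0, 0], [0, 0, 0, 0, 0, 0, 0], [0, 0, 0, 0, 0, 0, 0]]]}}

```text
clock: 13.43
tcp_pos: [0.4794, -0.0852, 0.0772]
eef_rot: [0.015, 0.708, 0.014, -0.706]
ft_force: [-0.6, 0.1, -0.0]
grip_width: -0.004
```

Run:
```python
from h import *
save("scene","s8.png");print([(np.round(x['uv'],1),round(x['confidence'],2)) for x in pinpoint("vial_red_centre","scene")[:3]])
print(observe()['tcp_pos'],observe()['ft_force'])
for f in("s4","s7"):
    d=cv2.absdiff(cv2.imread(f'pics/{f}.png'),cv2.imread('pics/s8.png'))[205:235,262:292].mean(2);print(d.mean(),d.max())
```

```text
[(array([233.1, 278.8]), 0.44), (array([276.5, 219.6]), 0.4)]
[ 0.47918386 -0.08514742  0.07698166] [-0.74817438 -0.15088344 -0.34552559]
2.386296296296296 16.333333333333332
8.23962962962963 121.33333333333333
```

{"method": "jog_arm", "body": {"moves": [[[0, 0.3, 0, 0, 0, 0, 0], [0, 0, 0, 0, 0, 0, 0], [0, 0, 0, 0, 0, 0, 0]]]}}

```text
clock: 13.78
tcp_pos: [0.4787, -0.085, 0.0733]
eef_rot: [-0.015, -0.707, -0.015, 0.707]
ft_force: [0.1, -0.1, -0.0]
grip_width: -0.003
```

{"method": "jog_arm", "body": {"moves": [[[0, 0.2, 0, 0, 0, 0, 0], [0, 0, 0, 0, 0, 0, 0], [0, 0, 0, 0, 0, 0, 0]]]}}

```text
clock: 14.03
tcp_pos: [0.4789, -0.085, 0.0724]
eef_rot: [-0.015, -0.707, -0.014, 0.707]
ft_force: [-4.5, -0.4, 15.5]
grip_width: 0.001
```

{"method": "jog_arm", "body": {"moves": [[[0, 0.1, 0, 0, 0, 0, 0], [0, 0, 0, 0, 0, 0, 0], [0, 0, 0, 0, 0, 0, 0]]]}}

```text
clock: 14.28
tcp_pos: [0.479, -0.085, 0.0721]
eef_rot: [0.015, 0.707, 0.014, -0.707]
ft_force: [-6.6, 1.1, 22.6]
grip_width: -0.0
```

Run:
```python
from h import *
save("scene","s9.png");print([(np.round(x['uv'],1),round(x['confidence'],2)) for x in pinpoint("vial_red_centre","scene")[:3]])
d=cv2.absdiff(cv2.imread('pics/s4.png'),cv2.imread('pics/s9.png'))[205:235,262:292].mean(2);print(d.mean(),d.max())
```

```text
[]
6.392222222222223 76.66666666666667
```

Run:
```python
import cv2,numpy as np
a=cv2.imread('pics/s9.png')[175:265,245:335]; b=cv2.imread('pics/s8.png')[175:265,245:335]
cv2.imwrite('pics/c9.png',np.hstack([cv2.resize(x,(400,400),interpolation=2) for x in(b,a)]))
```

```text
(no output)
```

View pics/c9.png

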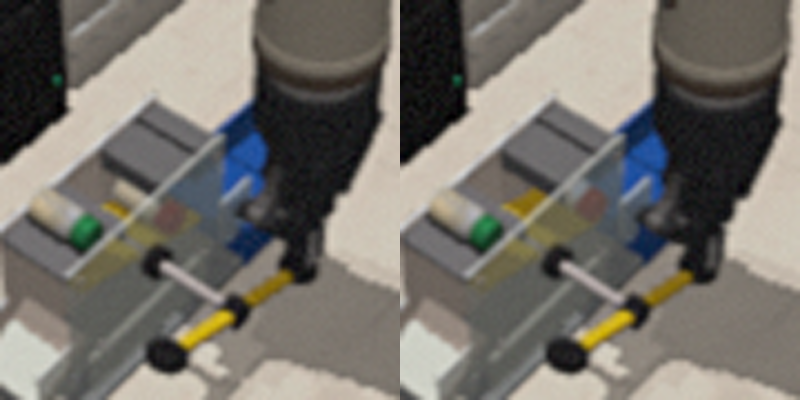

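In the second frame the red cap has moved right, from (170,215) to (592,205) (192 within its panel), and the plate is now exposed. The press freed the vial, so I lift off and check.

{"method": "jog_arm", "body": {"moves": [[[0, -0.4, 0, 0, 0, 0, 0], [0, -1, 0, 0, 0, 0, 0], [0, -3, 0, 0, 0, 0, 0], [0, -3, 0, 0, 0, 0, 0], [0, -3, 0, 0, 0, 0, 0], [0, -3, 0, 0, 0, 0, 0], [0, 0, 2, 3, 0, 0, 0], [0, 0, 2, 2, 0, 0, 0], [0, 0, 0, 0, 0, 0, 0], [0, 0, 0, 0, 0, 0, 0]]]}}

```text
clock: 15.22
tcp_pos: [0.4294, -0.1284, 0.2046]
eef_rot: [-0.014, -0.707, -0.013, 0.707]
ft_force: [0.0, -0.6, 0.7]
grip_width: 0.001
```

Run:
```python
from h import *
wrist(dict(vial_red_centre=.02,vial_green_centre=.15,pad_left=.117,pad_right=.073),"w10.png")
save("scene","s10.png");
for n in("pad_left","pad_right","vial_red_centre","vial_green_centre"): print(n,[(np.round(x['uv']),round(x['confidence'],2)) for x in pinpoint(n,"scene")[:2]])
a=cv2.imread('pics/s10.png')[170:320,190:390];b=cv2.imread('pics/w10.png')
cv2.imwrite('pics/c10.png',np.hstack([cv2.resize(a,(400,300),interpolation=2),cv2.resize(b,(400,300))]))
```

```text
vial_green_centre [54. 28.] 0.63 [0.5754 0.0418 0.15  ]
pad_left [56. 30.] 0.66 [0.5828 0.0665 0.117 ]
pad_left [ 67. 153.] 0.6 [0.4775 0.0559 0.117 ]
pad_right [226. 140.] 0.91 [ 0.4802 -0.0758  0.073 ]
pad_left [(array([283., 256.]), 0.74)]
pad_right [(array([309., 236.]), 0.73), (array([268., 248.]), 0.51)]
vial_red_centre []
vial_green_centre [(array([263., 228.]), 0.57)]
```

View pics/c10.png

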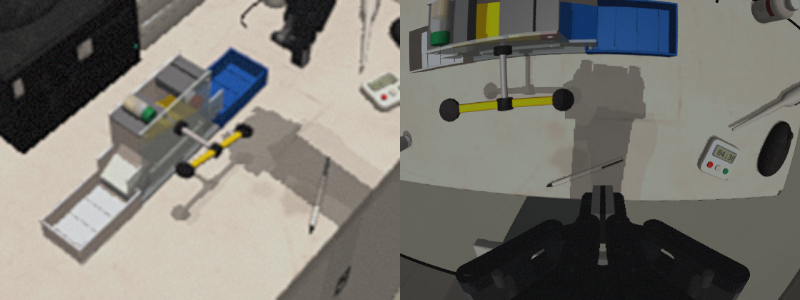

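The wrist view shows a sliver of red at about composite px (548,37), so the vial is in the chute just short of the tray. I'll let time pass and check numerically.

{"method": "jog_arm", "body": {"moves": [[[0, 0, 0, 0, 0, 0, 0], [0, 0, 0, 0, 0, 0, 0], [0, 0, 0, 0, 0, 0, 0], [0, 0, 0, 0, 0, 0, 0], [0, 0, 0, 0, 0, 0, 0], [0, 0, 0, 0, 0, 0, 0], [0, 0, 0, 0, 0, 0, 0], [0, 0, 0, 0, 0, 0, 0], [0, 0, 0, 0, 0, 0, 0], [0, 0, 0, 0, 0, 0, 0], [0, 0, 0, 0, 0, 0, 0], [0, 0, 0, 0, 0, 0, 0]]]}}

```text
clock: 16.72
tcp_pos: [0.4304, -0.127, 0.2043]
eef_rot: [0.015, 0.707, 0.015, -0.707]
ft_force: [0.4, 0.4, -0.2]
grip_width: 0.001
```

Run:
```python
from h import *
wrist(dict(vial_red_centre=.02),"w11.png");save("scene","s11.png")
for q in("vial_red_centre",): print([(np.round(x['uv']),round(x['confidence'],2)) for x in search_frame(q,"scene")[:3]],[(np.round(x['uv']),round(x['confidence'],2)) for x in search_frame(q,"wrist")[:3]])
for f in("s10","s11","w10","w11"):
    im=cv2.imread(f'pics/{f}.png').astype(int);b,g,r=im[...,0],im[...,1],im[...,2]
    s=(slice(190,250),slice(255,330)) if f[0]=='s' else (slice(0,90),slice(120,400))
    m=((r-g>25)&(r-b>15)&(b>g-20))[s];v,u=np.nonzero(m);print(f,m.sum(),[(a+s[1].start,c+s[0].start) for a,c in list(zip(u,v))[:12]])
for p in("s","w"):
    d=cv2.absdiff(cv2.imread(f'pics/{p}10.png'),cv2.imread(f'pics/{p}11.png')).mean(2)
    d=cv2.GaussianBlur(d,(5,5),0);v,u=np.nonzero(d>15);print(p,len(u),(u.min(),u.max(),v.min(),v.max()) if len(u) else '')
```

```text
[] []
s10 5 [(np.int64(288), np.int64(218)), (np.int64(287), np.int64(219)), (np.int64(288), np.int64(219)), (np.int64(289), np.int64(219)), (np.int64(286), np.int64(220))]
s11 7 [(np.int64(288), np.int64(218)), (np.int64(287), np.int64(219)), (np.int64(288), np.int64(219)), (np.int64(289), np.int64(219)), (np.int64(286), np.int64(220)), (np.int64(287), np.int64(220)), (np.int64(286), np.int64(221))]
w10 0 []
w11 0 []
s 292 (np.int64(305), np.int64(535), np.int64(6), np.int64(347))
w 15482 (np.int64(0), np.int64(559), np.int64(0), np.int64(377))
```

The vial is stationary again, cap at scene (288,219.5), so it sticks and slips. It moved when I pressed the pad, so I'll tap the right pad at its stop a few times, which keeps the gate fully over.

{"method": "jog_arm", "body": {"moves": [[[0, 0, -2, -2.5, 0, 0, 0], [0, 0, -2, -2.6, 0, 0, 0], [0, 3, 0, 0, 0, 0, 0], [0, 3, 0, 0, 0, 0, 0], [0, 3, 0, 0, 0, 0, 0], [0, 3, 0, 0, 0, 0, 0], [0, 0.9, 0, 0, 0, 0, 0], [0, 0, 0, 0, 0, 0, 0], [0, 0, 0, 0, 0, 0, 0]]]}}

```text
clock: 17.72
tcp_pos: [0.4798, -0.0846, 0.0754]
eef_rot: [-0.015, -0.707, -0.015, 0.707]
ft_force: [0.7, -0.3, 0.5]
grip_width: 0.003
```

{"method": "jog_arm", "body": {"moves": [[[0, 0.4, 0, 0, 0, 0, 0], [0, 0, 0, 0, 0, 0, 0], [0, -0.5, 0, 0, 0, 0, 0], [0, 0.5, 0, 0, 0, 0, 0], [0, 0, 0, 0, 0, 0, 0], [0, -0.5, 0, 0, 0, 0, 0], [0, 0.5, 0, 0, 0, 0, 0], [0, 0, 0, 0, 0, 0, 0]]]}}

```text
clock: 18.38
tcp_pos: [0.4812, -0.0851, 0.0723]
eef_rot: [0.015, 0.708, 0.014, -0.706]
ft_force: [-2.7, 0.1, 17.1]
grip_width: -0.0
```

```bash
cat >> h.py <<'E'
def red(f):
    im=cv2.imread(f'pics/{f}.png').astype(int);b,g,r=im[...,0],im[...,1],im[...,2]
    s=(slice(185,250),slice(255,325));m=((r-g>20)&(r-b>10)&(b>g-20))[s];v,u=np.nonzero(m)
    print(f,m.sum(),[(int(a)+255,int(c)+185) for a,c in zip(u,v)][:20])
E
python3 - <<'E'
from h import *
save("scene","s12.png")
for f in("s7","s9","s11","s12"):red(f)
print([(np.round(x['uv']),round(x['confidence'],2)) for x in search_frame("vial_red_centre","scene")[:3]])
E
```

```text
s7 17 [(282, 221), (283, 221), (284, 221), (281, 222), (282, 222), (283, 222), (284, 222), (285, 222), (281, 223), (282, 223), (283, 223), (284, 223), (280, 224), (281, 224), (282, 224), (281, 225), (282, 225)]
s9 17 [(287, 218), (288, 218), (289, 218), (286, 219), (287, 219), (288, 219), (289, 219), (286, 220), (287, 220), (288, 220), (289, 220), (285, 221), (286, 221), (287, 221), (288, 221), (286, 222), (287, 222)]
s11 18 [(287, 218), (288, 218), (289, 218), (286, 219), (287, 219), (288, 219), (289, 219), (290, 219), (286, 220), (287, 220), (288, 220), (289, 220), (290, 220), (286, 221), (287, 221), (288, 221), (287, 222), (288, 222)]
s12 0 []
[(array([383., 217.]), 0.19)]
```

{"method": "jog_arm", "body": {"moves": [[[0, -0.4, 0, 0, 0, 0, 0], [0, -1, 0, 0, 0, 0, 0], [0, -3, 0, 0, 0, 0, 0], [0, -3, 0, 0, 0, 0, 0], [0, -3, 0, 0, 0, 0, 0], [0, -3, 0, 0, 0, 0, 0], [0, 0, 2, 3, 0, 0, 0], [0, 0, 2, 2, 0, 0, 0], [0, 0, 0, 0, 0, 0, 0], [0, 0, 0, 0, 0, 0, 0]]]}}

```text
clock: 19.32
tcp_pos: [0.43, -0.1285, 0.2053]
eef_rot: [-0.014, -0.707, -0.013, 0.707]
ft_force: [0.4, -0.1, 0.2]
grip_width: -0.002
```

Run:
```python
from h import *
wrist(dict(vial_red_centre=.015,vial_green_centre=.15,pad_left=.117,pad_right=.073,pot=0,wash_bottle=0,lab_timer=0),"w13.png")
save("scene","s13.png");red("s13")
for n in("pad_left","pad_right","vial_red_centre","vial_green_centre"):
    x=pinpoint(n,"scene")[:2];print(n,[(np.round(x['uv']),round(x['confidence'],2)) for x in x])
    if n[:5]=="vial_" and x: print(atz("scene",x[0]['uv'],.015 if 'red' in n else .15))
a=cv2.imread('pics/s13.png')[170:290,230:340];b=cv2.imread('pics/w13.png')
cv2.imwrite('pics/c13.png',np.hstack([cv2.resize(a,(400,436),interpolation=2),cv2.resize(b[:300],(400,436))]))
```

```text
vial_red_centre [371.  46.] 0.72 [ 0.5795 -0.2101  0.015 ]
vial_green_centre [54. 30.] 0.58 [0.575  0.0417 0.15  ]
pad_left [ 67. 154.] 0.69 [0.4769 0.0564 0.117 ]
pad_left [227. 140.] 0.38 [ 0.4858 -0.0839  0.117 ]
pad_right [230. 140.] 0.76 [ 0.4808 -0.0792  0.073 ]
pad_right [506.  16.] 0.17 [ 0.6277 -0.3362  0.073 ]
pot [ 11. 197.] 0.85 [0.398  0.2749 0.    ]
pot [57. 28.] 0.33 [0.6214 0.1627 0.    ]
wash_bottle [504.  18.] 0.79 [ 0.6545 -0.3898  0.    ]
lab_timer [441. 220.] 0.56 [ 0.3883 -0.3246  0.    ]
s13 27 [(316, 205), (317, 205), (318, 205), (315, 206), (316, 206), (317, 206), (318, 206), (319, 206), (314, 207), (315, 207), (316, 207), (317, 207), (318, 207), (319, 207), (314, 208), (315, 208), (316, 208), (317, 208), (318, 208), (313, 209)]
pad_left [(array([282., 254.]), 0.88)]
pad_right [(array([309., 235.]), 0.67)]
vial_red_centre [(array([310., 203.]), 0.46)]
[ 0.5907517  -0.21741203  0.015     ]
vial_green_centre [(array([262., 228.]), 0.43)]
[0.55635125 0.04245626 0.15      ]
```

View pics/c13.png

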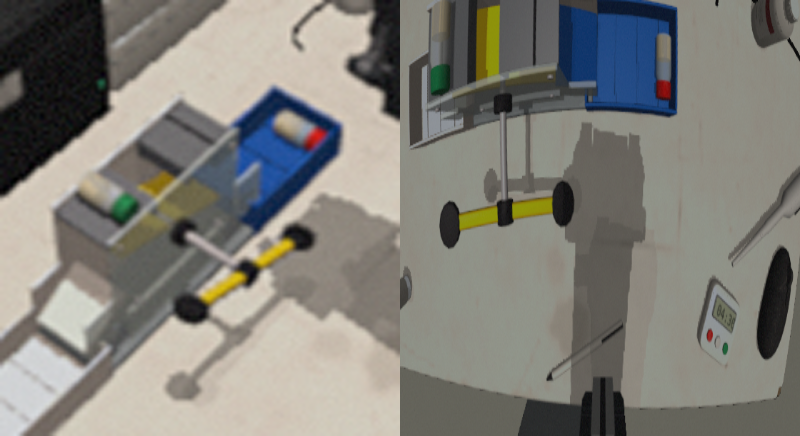

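The red vial is lying in the blue tray (scene crop (300,128), wrist crop (663,65)). The green vial is on its perch, the gate is right-down, and the arm is clear of everything. Handing in.

```bash
python3 -c "
from station import *
print(hand_in())"
```

```text
the job is handed in; nothing more can be done
None
```

The red-capped vial is in the blue tray and the job is handed in, at about 20 s on the robot's clock (limit 45 s). I rocked the gate to its right-down stop by pressing the right pad. Then I pushed the red vial off the right perch into the slot with the closed fingers.

- **Sticking vial:** The vial did not roll through on its own. It stopped on the gate plate, then again further down. I pressed the right pad against its stop again to free it, then tapped it to clear the second stop. Those presses met the pad where it would be at full tilt, so the gate had not moved back. I did not find out why the vial stuck.
- **Forces:** The highest reading I saw was about 26 N, at the end of the first press. I only saw the force at the end of each move, not in between.
- **Last checks:**
  - The red vial lies at the far end of the blue tray, in both the scene and wrist pictures.
  - The green vial is still on its perch.
  - Both pads match the right-down stop.
  - The pot, bottle and timer measured within about 1 cm of where they started. The bottle's 1 cm is probably detector error, because nothing went near it.
  - The arm was clear of everything.
- **Disagreements:** The red and green vial positions from the scene and wrist cameras differ by 1–2 cm. I put that down to detector error, because the pictures agree on where the vials are.

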